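# Make up a staining kit and a culture kit

### The arm

A 6-joint arm with a two-finger parallel gripper is mounted at the origin on a cart in front of the work surface, level with it; the furniture and walls round the work are solid. World frame = base frame: x ahead of the robot, y to its left, z up, the work surface at z = 0. Lengths are in m, angles in rad, forces in N, time in s.
With the tool pointing down it reaches from about 0.3 to 0.75 m from the base axis. Payload 8.5 kg.
Tool frame: the origin (TCP) lies on the centre line of the jaws, within the pads' length; the fingertips stand 22 mm ahead of it and the grasp point (between the pads) lies 3 mm ahead of it (manip.tip_extent is the distance from the TCP to the fingertips, in m); z points along the fingers, y is the line along which they close (so a half turn about z gives the same grasp; the last joint's range is limited). The gripper opens to 88 mm and grips with 3 to 60 N. Pads are 18 mm wide; open, the fingers measure 123 mm over their backs; the gripper's body (75 mm by 187 mm) begins 45 mm behind the grasp point.
Start: joints at [1.074, 0.381, 1.297, -0, 1.464, -0.215], TCP at [0.153, 0.528, 0.261] pointing down, gripper open.
Joint ranges: [-3.11, 3.11], [-0.89, 2.33], [0.22, 2.48], [-1.42, 4.56], [0.17, 2.85], [-2.88, 2.88]. Speed limits (rad/s): [2.39, 2.39, 3.14, 3.14, 3.14, 3.14].

### API

Orientations are given as [roll, pitch, yaw] about the fixed x, y, z axes, in that order (R = Rz(yaw) Ry(pitch) Rx(roll)).
In Python, from bench import manip, eyes gives the robot as it stands.
- The arm moves only by the tool step_arm, never from a script. Its argument "motion" is a list that holds one entry, the list of rows, each a list of 5 numbers: the shift along the tool's x, y, z in cm, then the turn about the tool's z in rad, then the finger opening in cm, from 0 to 8.81. In form: [[[dx, dy, dz, yaw, hand], ...]]. A call has 1 to 20 rows; each row shifts and turns the commanded pose from where the row before left it, along the tool's axes as they then stand; what a row does not reach is not made up. A row lasts 1/10 s, in which the tool goes at most 50 mm and 8.59 degrees, less where a joint would pass 70% of its speed; a pose out of reach is approached as far as the arm can. A call is refused whole if a number of a shift passes 5 or a number of a turn 0.15, either way. A call with a gripper value outside its range is refused whole. The fingers move at their own pace and stop on an object; "squeeze" is the grip in N (left out, the last holds). Time passes only in rows, so rows that do not move let the fingers close. It gives the time, the measured TCP pose, the force, the opening and the grip force at its end, in the units of the state.
- manip.observe(): the state, without advancing time (a new reading comes with each control period).
- eyes.camera(name): name is "scene" or "top" or "wrist"; returns a dict with "color" (384x512x3 uint8, red, green, blue), "camera_matrix" (3x3 intrinsics, pixels), "k1" (the pictures are not rectified: a ray, as slopes to the right and down, at radius r is drawn at 1 + k1 r^2 times it, then the intrinsics apply), "R" (3x3) and "t" (3): a world point X has camera coordinates R X + t. Camera axes: x right, y down, z forward; pixel columns grow to the right and rows downward; lengths in m; the calibration is good to about 2 mm. A picture is of the moment at which its call begins. There is no depth.
- manip.close_job(): hands the job in; it is judged then, once.
The state is a dict: "time_s": time; "joints": joint angles; "joint_velocities": joint speeds; "effort": joint torques, N m; "tool_pos": TCP position; "tool_rot": TCP orientation; "wrist_force": force on the tool from outside, world axes, zero at the start; "torque": the same for the moment, N m; "opening": finger opening in m; "finger_force": force on a finger pad.
Only numpy, scipy, OpenCV 4.12 (cv2) and the standard library are available. Lean on these libraries where they do the work, as an engineer would, in place of code of your own. Each camera call takes 0.05 s, during which the arm holds its last target. There are 200 camera calls.

### The job

Make up the two kits from the stock on the bench. Green tray: the brown amber bottle standing on the large ring, the small dropper bottle on the small ring and the timer lying face up on the square; orange tray: the white bottle with the white cap standing on the large ring and the petri dish lying flat on the square, with its small ring left empty. Centre each thing on its mark, and leave the blue-capped big bottle and the tape roll where they are.

Things in the scene. Friction and masses are not known exactly. Their poses are not given: they have to be found in the camera images.
- tray_green: Green kit tray, fixed, 190 mm (its x) by 160 mm (its y), turned up to 15 degrees; floor 4 mm thick, rim 14 mm high, 4 mm thick. Origin: centre of its underside, z up. White outlines on the floor, centres in the tray's frame: large ring (76 mm across) at x +48, y +34 mm; small ring (48 mm) at x +48, y -46 mm; square (82 mm, sides along x, y) at x -47, y 0 mm.
- tray_orange: Orange kit tray, fixed, 190 mm (its x) by 160 mm (its y), turned up to 15 degrees; floor 4 mm thick, rim 14 mm high, 4 mm thick. Origin: centre of its underside, z up. White outlines on the floor, centres in the tray's frame: large ring (76 mm across) at x +48, y +34 mm; small ring (48 mm) at x +48, y -46 mm; square (82 mm, sides along x, y) at x -47, y 0 mm.
- amber_bottle: Brown bottle with a white screw cap, standing upright, 0.22 kg: body 58 mm across and 90 mm high, cap 34 mm across from 90 to 112 mm height, a good place to grip it from above. Origin: centre of its underside; z up.
- white_bottle: White bottle with a white screw cap, standing upright, about 0.25 kg: body 62 mm across, 120 mm high in all; its cap, 36 mm across, from 96 to 120 mm height, is a good place to grip it from above. Origin: centre of its underside; z up.
- dropper_bottle: Small white bottle with a blue cap, standing upright, 40 g: body 34 mm across and 60 mm high, cap 20 mm across from 62 to 78 mm height, a good place to grip it. Origin: centre of its underside; z up.
- timer: White square kitchen-type timer with a display and coloured buttons on its upper face, lying flat, 66 x 66 mm, 19 mm high, sides along its own x and y (grip it across them). Origin: centre of its underside; z up.
- petri_dish: Clear round petri dish with cream-coloured filling and lid, closed (one body), lying flat, 61 mm across the lid, 12 mm high, 30 g. Origin: centre of its underside; z up.
- blue_cap_bottle: Bystander: the larger white bottle with a blue cap, loose, standing, 66 mm across, 128 mm high. Origin: centre of its underside; z up.
- tape_roll: Bystander: roll of clear tape, loose, lying flat, 66 mm across, 12 mm high. Origin: centre of its underside; z up.
There are look-alikes about, which are no part of the job. Leave any turquoise look-alike of the white_bottle alone. Leave any black or turquoise look-alike of the petri_dish alone.

How it is judged:
By the outcome, as a careful person would: the job done as asked, in the order asked, and still so for the second after the job is handed in, with the robot touching nothing.
It also fails if it takes over 136 s, if anything falls off the work surface, if the arm or the gripper's body presses on something with over 40 N, if the wrist force passes 120 N, or if a joint passes its speed limit or range.

## Working session

There is one attempt and no reset: what is moved stays moved. The work goes in short steps, Python scripts to look and compute and a tool call to move; the robot and the scene stay as the last step left them, time stands still between calls to the robot, and variables do not carry over. Pictures are saved under pics/ and viewed, at most 14 in all, crops included, and the job is handed in when it is done.

Besides the shell and the picture viewer there is one more tool, called after "Call:" as name(argument=value, ...), one argument or row to a line, values as JSON. step_arm: Moves the arm, as the interface text tells. Its arguments: {"type":"object","properties":{"motion":{"type":"array"},"squeeze":{"type":"number"}},"required":["motion"]}

```bash
ls; mkdir -p pics
python3 - <<'E'
from bench import manip, eyes
import cv2
s=manip.observe(); print(s, manip.tip_extent)
for n in ("top","scene"):
    c=eyes.camera(n); cv2.imwrite(f"pics/{n}0.png",cv2.resize(c["color"][:,:,::-1],(800,600),interpolation=cv2.INTER_CUBIC)); print(c["camera_matrix"],c["k1"],c["R"],c["t"])
E
```

```text
pics
{'time_s': 0.0, 'joints': array([ 1.07370541e+00,  3.81196252e-01,  1.29824358e+00, -1.20964817e-05,
        1.46359280e+00, -2.15326304e-01]), 'joint_velocities': array([-0.00101706,  0.00134085, -0.00127609, -0.00148867, -0.00116164,
       -0.00022784]), 'effort': array([-1.63359255e-03, -4.37939215e+01, -2.24555898e+01,  7.12226657e-02,
        3.54471419e-02, -1.20814138e-04]), 'tool_pos': array([0.15282775, 0.5280863 , 0.26014341]), 'tool_rot': array([-3.14018336e+00, -2.95927265e-04,  2.85982913e+00]), 'wrist_force': array([ 1.20619495,  0.06549111, -0.41381203]), 'torque': array([-0.01526641,  0.00931419, -0.04450388]), 'finger_force': 0.0, 'opening': 0.08821048367421515} 0.022
[[477.18272875   0.         260.75919436]
 [  0.         477.18272875 199.73759577]
 [  0.           0.           1.        ]] -0.15842236072977928 [[ 0.02999659 -0.99939778  0.01744391]
 [-0.99829446 -0.03082879 -0.04957581]
 [ 0.05008373 -0.01592706 -0.99861802]] [-0.03024084  0.62940332  1.60146192]
[[405.21830987   0.         251.57816522]
 [  0.         405.21830987 190.32403895]
 [  0.           0.           1.        ]] -0.07636994434442032 [[ 0.45272145 -0.89148955 -0.01701965]
 [-0.65636222 -0.32027667 -0.68308967]
 [ 0.60351631  0.3204204  -0.73013618]] [-0.29663167  0.43400973  0.79122154]
```

View pics/top0.png

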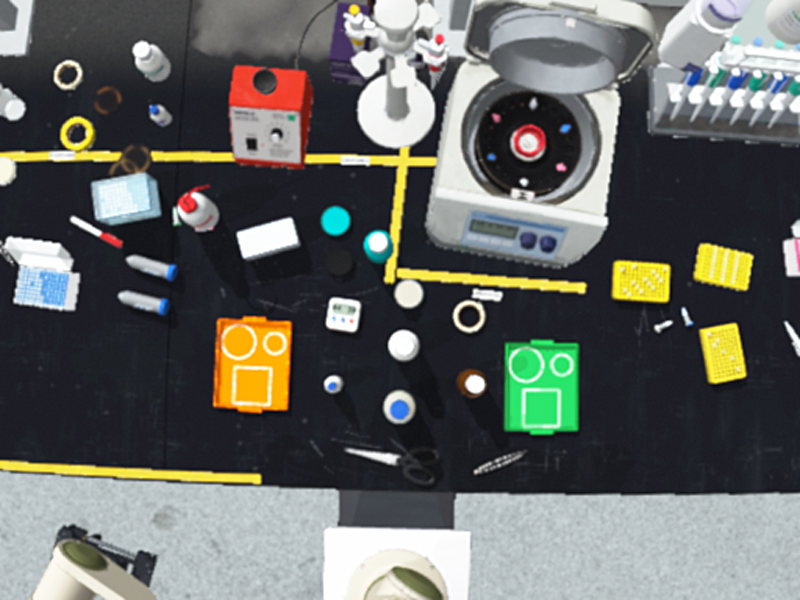

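View pics/scene0.png

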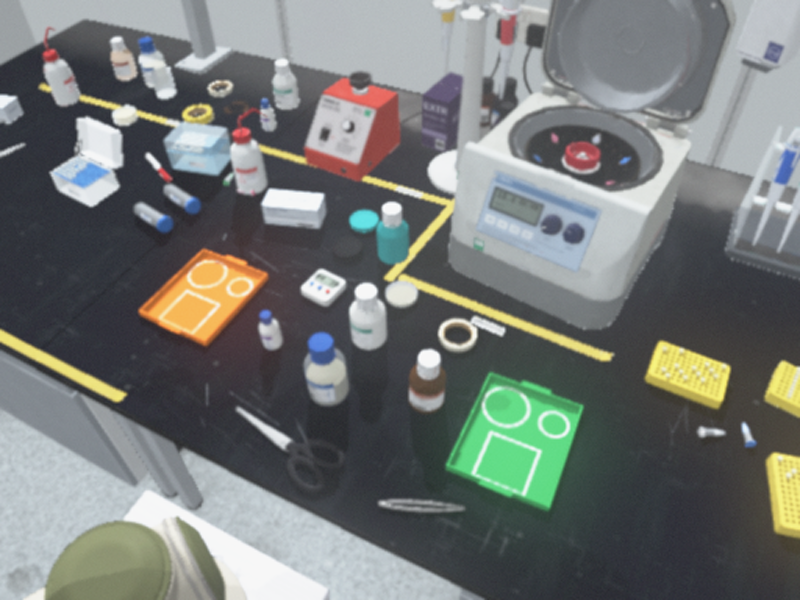

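The top view shows, in 800x600 pixels: amber cap (474,384), white bottle's cap (403,345), dropper (333,383), timer (343,315), cream petri dish (409,293), tape roll (468,316) and blue cap (399,407). The green tray is at (541,387) and the orange one at (253,364), each with its large ring at the upper left. The scene view agrees.

```bash
cat > h.py <<'E'
import numpy as np, cv2
from bench import manip, eyes
def ray(c,uv,z):
    "pixels (N,2) -> world xy on plane z"
    uv=np.asarray(uv,float).reshape(-1,2); K=c["camera_matrix"]
    # distortion is 1+k1 r^2 on undistorted slopes = OpenCV model
    n=cv2.undistortPoints(uv[:,None],K,np.array([c["k1"],0,0,0.]))[:,0]
    R,t=np.array(c["R"]),np.array(c["t"]); o=-R.T@t
    d=np.c_[n,np.ones(len(n))]@R
    return (o+d*((z-o[2])/d[:,2])[:,None])[:,:2]
def proj(c,X):
    X=np.asarray(X,float).reshape(-1,3)
    return cv2.projectPoints(X,cv2.Rodrigues(np.array(c["R"]))[0],np.array(c["t"]),c["camera_matrix"],np.array([c["k1"],0,0,0.]))[0][:,0]
def blobs(mask,amin=15):
    n,l,s,ce=cv2.connectedComponentsWithStats(mask.astype(np.uint8))
    return [(ce[i],s[i],l==i) for i in range(1,n) if s[i,4]>=amin]
E
python3 - <<'E'
from h import *
for n in ("top","scene"):
    c=eyes.camera(n); im=c["color"]; hsv=cv2.cvtColor(im,cv2.COLOR_RGB2HSV).astype(int); H,S,V=hsv[...,0],hsv[...,1],hsv[...,2]
    print(n)
    for nm,m in (("green",(H>50)&(H<75)&(S>150)&(V>80)),("orange",(H>5)&(H<22)&(S>170)&(V>120))):
        bs=max(blobs(m,200),key=lambda b:b[1][4]); x,y,w,h,a=bs[1]
        sub=m.copy()
        # white pixels inside hull of tray
        hull=cv2.convexHull(np.argwhere(bs[2])[:,::-1].astype(np.int32)); hm=np.zeros(m.shape,np.uint8); cv2.fillConvexPoly(hm,hull,1)
        er=cv2.erode(hm,np.ones((5,5)))>0
        w_=(S<130)&(V>130)&er
        for ce,s,l in sorted(blobs(w_,10),key=lambda b:-b[1][4])[:5]:
            P=ray(c,np.argwhere(l)[:,::-1],0.004); r=cv2.minAreaRect((P*1000).astype(np.float32))
            print(nm,"mark",s[4],"rect ctr",np.round(r[0],1),np.round(r[1],1),round(r[2],1))
    if n=="top":
        for nm,p,z in (("amber",(474,384),.112),("white",(403,345),.12),("drop",(333,383),.078),("timer",(343,315),.019),("petri",(409,293),.012),("tape",(468,316),.012),("blue",(399,407),.128),("turq",(377,245),.12)):
            print(nm,np.round(ray(c,np.array(p)*.64,z)*1000,1))
    else:
        for nm,p,z in (("amber",(429,358),.112),("white",(366,293),.12),("drop",(265,316),.078),("timer",(324,286),.015),("petri",(402,293),.01),("tape",(458,334),.01),("blue",(321,343),.128)):
            print(nm,np.round(ray(c,np.array(p)*.64,z)*1000,1))
E
```

```text
top
green mark 223 rect ctr [ 431.  -309.9] [86.3 83.5] 1.6
green mark 168 rect ctr [ 524.5 -274.4] [75.4 79.7] 1.5
green mark 103 rect ctr [ 526.5 -352.7] [48.2 49. ] 1.4
orange mark 208 rect ctr [460.2 326.3] [85.4 86.4] 1.9
orange mark 100 rect ctr [549.1 351.7] [57.7 78.5] 44.4
orange mark 93 rect ctr [555.2 277.5] [52.1 49.1] 28.7
orange mark 25 rect ctr [580.5 381.2] [ 8.9 43.7] 43.3
amber [[ 482.7 -149.6]]
white [[557.8  -2.4]]
drop [[474.6 140.2]]
timer [[619.3 128.2]]
petri [[671.9 -13.3]]
tape [[ 625.8 -143.3]]
blue [[432.9   1.9]]
turq [[759.9  56.8]]
sceneTraceback (most recent call last):
  File "<stdin>", line 6, in <module>
ValueError: max() iterable argument is empty
```

Call:
step_arm(
  motion=[
    [[0,0,0,-0.14,8.8],[0,0,0,-0.1415,8.8],[-2.2,-1.4,-0.25,0,8.8],[-2.2,-1.4,-0.25,0,8.8],[-2.2,-1.4,-0.25,0,8.8],[-2.2,-1.4,-0.25,0,8.8],[-2.2,-1.4,-0.25,0,8.8],[-2.2,-1.4,-0.25,0,8.8],[-2.2,-1.4,-0.25,0,8.8],[-2.2,-1.4,-0.25,0,8.8],[-2.2,-1.4,-0.25,0,8.8],[-2.2,-1.4,-0.25,0,8.8],[-2.2,-1.4,-0.25,0,8.8],[-2.2,-1.4,-0.25,0,8.8],[-2.2,-1.4,-0.25,0,8.8],[-2.2,-1.4,-0.25,0,8.8],[0,0,0,0,8.8],[0,0,0,0,8.8]],
  ],
)

```text
time_s: 2.0
tool_pos: [0.4608, 0.3321, 0.2954]
tool_rot: [-3.142, -0.001, 3.141]
wrist_force: [-0.1, 0.4, 0.8]
opening: 0.0878
finger_force: 0.0
```

```bash
cat > snap.py <<'E'
import sys
from h import *
c=eyes.camera("wrist"); n=sys.argv[1]
cv2.imwrite(f"pics/{n}.png",cv2.resize(c["color"][:,:,::-1],(768,576),interpolation=cv2.INTER_CUBIC))
np.save(f"pics/{n}.npy",c,allow_pickle=True)
s=manip.observe(); print(s["time_s"],np.round(s["tool_pos"],4),np.round(s["tool_rot"],4),"cam at",-np.array(c["R"]).T@np.array(c["t"]),c["camera_matrix"][0],c["k1"])
print("footprint z=0:",np.round(ray(c,[[0,0],[511,0],[511,383],[0,383]],0),3).tolist())
E
python3 snap.py w1
```

```text
2.05 [0.4603 0.3325 0.2955] [-3.1415e+00 -7.0000e-04  3.1415e+00] cam at [0.39565127 0.33337658 0.41897932] [285.31442466   0.         258.44205415] -0.06544078007888725
footprint z=0: [[0.23, -0.032], [0.232, 0.691], [0.933, 0.867], [0.933, -0.216]]
```

View pics/w1.png

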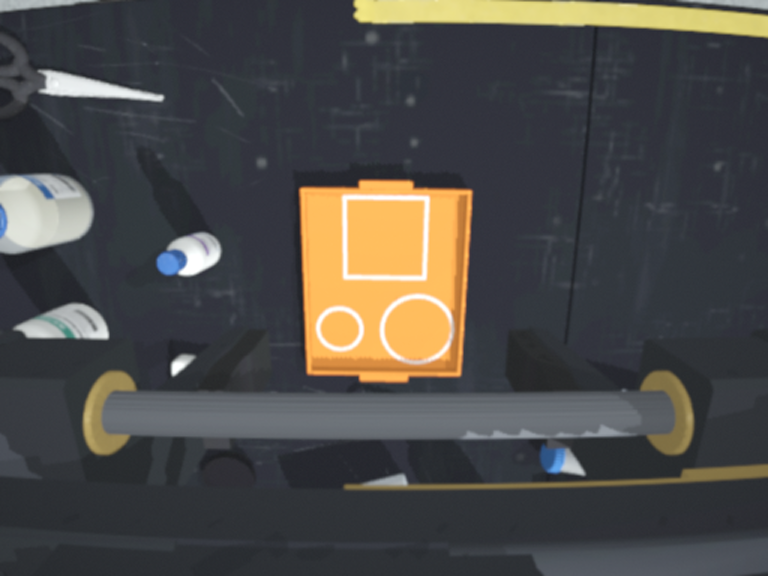

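The wrist view shows the orange tray with its square at (385,238), small ring at (340,329) and large ring at (417,328). The dropper bottle is at (190,255) with its cap at (171,263). The gripper hides the lower half.

```bash
cat >> h.py <<'E'
MARKS=np.array([[48,34],[48,-46],[-47,0]])/1000.
def tray(c,color,z=0.004,empty=True):
    "fit tray pose (x,y,yaw) from its three outlines; returns pose, residuals mm, mark centres"
    H,S,V=cv2.split(cv2.cvtColor(c["color"],cv2.COLOR_RGB2HSV).astype(np.int16)) if False else [a.astype(int) for a in cv2.split(cv2.cvtColor(c["color"],cv2.COLOR_RGB2HSV))]
    m={"green":(H>50)&(H<75)&(S>150)&(V>80),"orange":(H>5)&(H<22)&(S>130)&(V>120)}[color]
    b=max(blobs(m,200),key=lambda b:b[1][4])[2]
    m=(m&(cv2.dilate(b.astype(np.uint8),np.ones((7,7)))>0)).astype(np.uint8)
    hm=np.zeros(m.shape,np.uint8); cv2.fillConvexPoly(hm,cv2.convexHull(np.argwhere(m)[:,::-1].astype(np.int32)),1)
    w=((S<130)&(V>150)&(cv2.erode(hm,np.ones((9,9)))>0)).astype(np.uint8)
    out=[]
    for ce,s,l in blobs(w,20):
        P=ray(c,np.argwhere(l)[:,::-1],z); r=cv2.minAreaRect((P*1000).astype(np.float32)); out.append((np.array(r[0])/1000,max(r[1]),min(r[1])))
    return out
def rigid(A,B):
    "2D fit B ~ R A + t"
    a,b=A-A.mean(0),B-B.mean(0); th=np.arctan2((a[:,0]*b[:,1]-a[:,1]*b[:,0]).sum(),(a*b).sum())
    R=np.array([[np.cos(th),-np.sin(th)],[np.sin(th),np.cos(th)]]); t=B.mean(0)-R@A.mean(0)
    return th,R,t,np.linalg.norm(A@R.T+t-B,axis=1)*1000
def fit(c,color):
    o=[k for k in tray(c,color) if k[2]>40]
    small=[k for k in o if k[1]<62]; big=[k for k in o if k[1]>=62]
    print([(np.round(k[0]*1000,1).tolist(),round(k[1]),round(k[2])) for k in o])
    big.sort(key=lambda k:-k[0][0]) # large ring has bigger x
    B=np.array([big[0][0],small[0][0],big[-1][0]]); th,R,t,res=rigid(MARKS,B)
    print(color,"yaw deg",round(np.degrees(th),2),"t",np.round(t*1000,1),"res",np.round(res,1),"large,small,square",np.round((MARKS@R.T+t)*1000,1).tolist())
E
sed -i 's/    H,S,V=cv2.split.*if False else /    H,S,V=/' h.py
python3 - <<'E'
from h import *
c=np.load("pics/w1.npy",allow_pickle=True).item(); fit(c,"orange")
c=eyes.camera("top"); fit(c,"green")
c=np.load("pics/w1.npy",allow_pickle=True).item()
print("dropper cap", ray(c,[[171*2/3,263*2/3]],.075), "base", ray(c,[[203*2/3,250*2/3]],.03))
E
```

```text
[([460.5, 330.8], 86, 85), ([555.4, 363.2], 80, 79), ([554.2, 283.1], 51, 50)]
orange yaw deg -0.97 t [507.1 330. ] res [0.3 0.1 0.4] large,small,square [[555.7, 363.1], [554.3, 283.2], [460.1, 330.8]]
[([524.6, -277.8], 75, 73), ([526.5, -352.7], 49, 48), ([431.0, -309.9], 86, 84)]
green yaw deg 0.75 t [ 477.7 -309.7] res [2.8 2.4 0.5] large,small,square [[525.2, -275.1], [526.3, -355.1], [430.7, -310.3]]
dropper cap [[0.46960685 0.15243522]] base [[0.46701471 0.16120369]]
```

Call:
step_arm(
  motion=[
    [[-0.4,-3,0,0,8.8],[-0.4,-3,0,0,8.8],[-0.4,-3,0,0,8.8],[-0.4,-3,0,0,8.8],[-0.4,-3,0,0,8.8],[-0.4,-3,0,0,8.8],[-0.4,-3,0,0,8.8],[-0.4,-3,0,0,8.8],[-0.4,-3,0,0,8.8],[-0.4,-3,0,0,8.8],[-0.4,-3,0,0,8.8],[-0.4,-3,0,0,8.8],[-0.4,-3,0,0,8.8],[-0.4,-3,0,0,8.8],[-0.4,-3,0,0,8.8],[-0.4,-3,0,0,8.8],[-0.4,-3,0,0,8.8],[-0.4,-3,0,0,8.8],[-0.4,-3,0,0,8.8],[0,0,0,0,8.8]],
  ],
)

```text
time_s: 4.1
tool_pos: [0.5368, -0.2398, 0.295]
tool_rot: [-3.141, -0.001, 3.139]
wrist_force: [0.2, 0.7, -0.2]
opening: 0.0882
finger_force: 0.0
```

```bash
python3 snap.py w2; python3 -c "
from h import *
c=np.load('pics/w2.npy',allow_pickle=True).item(); fit(c,'green')"
```

```text
4.15 [ 0.5367 -0.2381  0.2952] [ 3.1410e+00 -6.0000e-04  3.1405e+00] cam at [ 0.47168703 -0.23839849  0.41859932] [285.31442466   0.         258.44205415] -0.06544078007888725
footprint z=0: [[0.306, -0.603], [0.309, 0.119], [1.01, 0.295], [1.009, -0.788]]Traceback (most recent call last):
  File "<string>", line 3, in <module>
    c=np.load('pics/w2.npy',allow_pickle=True).item(); fit(c,'green')
                                                       ~~~^^^^^^^^^^^
  File "h.py", line 36, in fit
    o=[k for k in tray(c,color) if k[2]>40]
                  ~~~~^^^^^^^^^
  File "h.py", line 22, in tray
    b=max(blobs(m,200),key=lambda b:b[1][4])[2]
      ~~~^^^^^^^^^^^^^^^^^^^^^^^^^^^^^^^^^^^
ValueError: max() iterable argument is empty
```

View pics/w2.png

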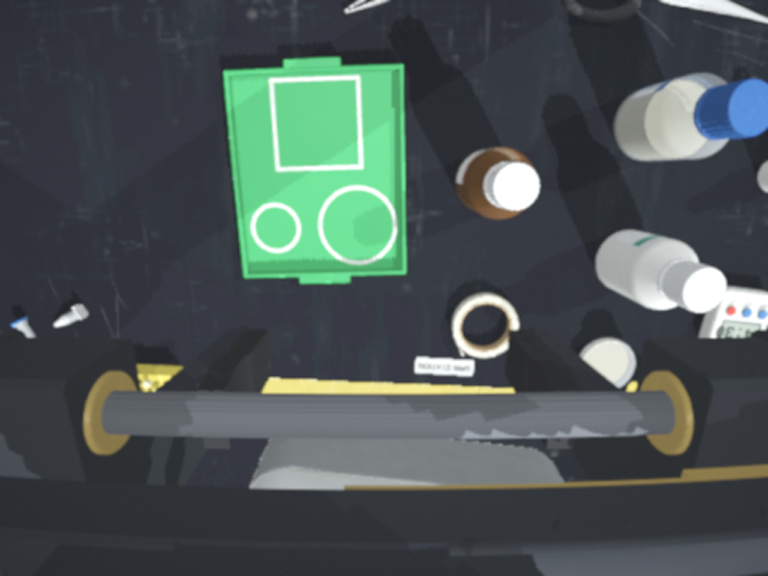

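The green tray shows its square at (317,124), small ring at (276,228) and large ring at (357,225). The amber bottle's cap top is at (513,187), the white bottle's cap at (697,287) and the blue cap at (747,110). I'll loosen the colour threshold.

```bash
sed -i 's/(S>150)&(V>80),"orange"/(S>85)\&(V>70),"orange"/; s/(S<130)&(V>150)&/(S<(70 if color=="green" else 130))\&(V>150)\&/' h.py
cat >> h.py <<'E'
def cap(c,uv768,z,rad,f=lambda H,S,V:(S<60)&(V>200)):
    "centre of the bright blob round a 768x576 pixel, as disc at height z"
    H,S,V=[a.astype(int) for a in cv2.split(cv2.cvtColor(c["color"],cv2.COLOR_RGB2HSV))]
    u,v=np.array(uv768)*2/3; yy,xx=np.mgrid[:H.shape[0],:H.shape[1]]
    m=f(H,S,V)&(np.hypot(xx-u,yy-v)<rad)
    b=max(blobs(m,10),key=lambda b:b[1][4])[2]; P=ray(c,np.argwhere(b)[:,::-1],z)
    (x,y),r=cv2.minEnclosingCircle((P*1000).astype(np.float32)); print("centroid",np.round(P.mean(0)*1000,1),"circle",round(x,1),round(y,1),"dia",round(2*r,1),"bbox",np.round(np.ptp(P,axis=0)*1000,1))
E
python3 -c "
from h import *
c=np.load('pics/w2.npy',allow_pickle=True).item(); fit(c,'green'); cap(c,(513,187),.112,30); cap(c,(697,287),.12,30)
c=np.load('pics/w1.npy',allow_pickle=True).item(); fit(c,'orange')"
```

```text
[([429.7, -304.0], 85, 84), ([523.9, -268.1], 77, 76), ([525.9, -347.9], 49, 48)]
green yaw deg 1.27 t [ 476.8 -303. ] res [0.2 0.2 0.1] large,small,square [[524.0, -268.0], [525.8, -348.0], [429.8, -304.1]]
centroid [ 483.  -148.6] circle 483.2 -150.4 dia 37.9 bbox [33.3 37.3]
centroid [560.6   6. ] circle 563.5 5.7 dia 53.3 bbox [49.  49.7]
[([460.5, 330.8], 86, 85), ([555.4, 363.2], 80, 79), ([554.2, 283.1], 51, 50)]
orange yaw deg -0.97 t [507.1 330. ] res [0.3 0.1 0.4] large,small,square [[555.7, 363.1], [554.3, 283.2], [460.1, 330.8]]
```

Call:
step_arm(
  motion=[
    [[1.35,2.25,0,0,8.8],[1.35,2.25,0,0,8.8],[1.35,2.25,0,0,8.8],[1.35,2.25,0,0,8.8],[0,0,3,0,7],[0,0,3,0,7],[0,0,3,0,7],[0,0,3,0,7],[0,0,2.5,0,7],[0,0,2,0,7],[0,0,1.4,0,7],[0,0,0,0,7],[0,0,0,0,7]],
  ],
  squeeze=20,
)

```text
time_s: 5.45
tool_pos: [0.4828, -0.1469, 0.1174]
tool_rot: [-3.141, 0.0, -3.141]
wrist_force: [-0.3, -0.0, -0.5]
opening: 0.0699
finger_force: 0.0
```

```bash
python3 snap.py w3
```

```text
5.5 [ 0.483  -0.1472  0.1177] [-3.1409e+00  1.3000e-03 -3.1409e+00] cam at [ 0.41755532 -0.14570976  0.24092408] [285.31442466   0.         258.44205415] -0.06544078007888725
footprint z=0: [[0.323, -0.356], [0.323, 0.059], [0.727, 0.162], [0.728, -0.461]]
```

View pics/w3.png

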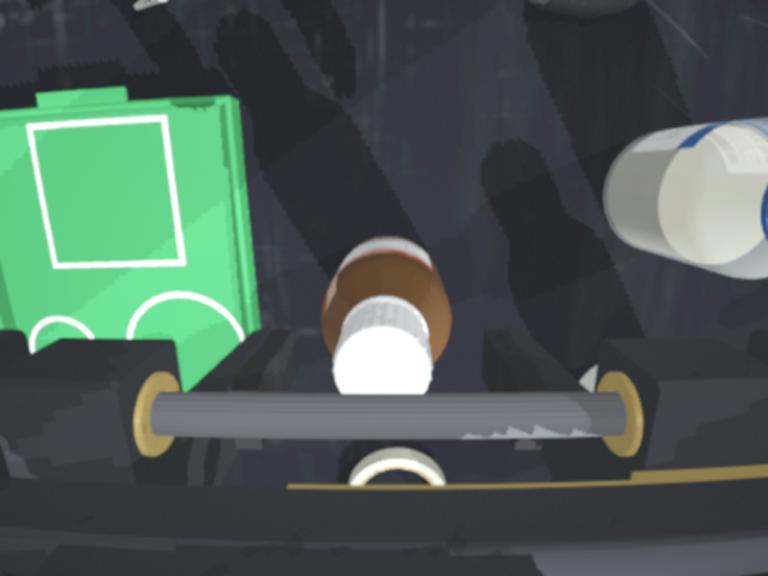

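```bash
python3 -c "
from h import *
c=np.load('pics/w3.npy',allow_pickle=True).item()
print(proj(c,[[.483,-.147,.112],[.466,-.147,.112],[.483,-.130,.112],[.483,-.164,.112],[.454,-.147,.0]])*1.5)
print(ray(c,np.array([[333,372],[433,372],[383,325],[324,310],[451,310]])/1.5,.112)*1000)
print(ray(c,np.array([[387,237]])/1.5,.09)*1000)"
```

```text
[[383.37191219 373.29767794]
 [383.2672455  325.13182805]
 [434.63246391 373.24797553]
 [332.12577962 373.17439834]
 [385.07091699 235.29082724]]
[[ 482.56928695 -163.69418972]
 [ 482.54222372 -130.55637841]
 [ 465.95510927 -147.08553227]
 [ 460.91678017 -165.81903052]
 [ 460.89299258 -125.47215965]]
[[ 440.99645958 -145.83328856]]
```

Call:
step_arm(
  motion=[
    [[0,0,0,0,3],[0,0,0,0,3],[0,0,0,0,3],[0,0,0,0,3],[0,0,0,0,3],[0,0,0,0,3],[0,0,0,0,3],[0,0,0,0,3],[0,0,-0.5,0,3],[0,0,-1.5,0,3],[0,0,-2,0,3],[0,0,-2,0,3]],
  ],
  squeeze=25,
)

```text
time_s: 6.7
tool_pos: [0.4825, -0.1476, 0.1773]
tool_rot: [3.141, -0.001, 3.141]
wrist_force: [0.1, 0.5, -1.8]
opening: 0.0322
finger_force: 25.0
```

Call:
step_arm(
  motion=[
    [[-0.3,-1.0,0,0,3],[-0.7,-2.0,0,0,3],[-0.7,-2.0,0,0,3],[-0.7,-2.0,0,0,3],[-0.7,-2.0,0,0,3],[-0.7,-2.0,0,0,3],[-0.35,-1.04,0,0,3],[0,0,0,0,3],[0,0,1.5,0,3],[0,0,1.5,0,3],[0,0,1.2,0,3],[0,0,0.8,0,3],[0,0,0,0,3],[0,0,0,0,3]],
  ],
)

```text
time_s: 8.1
tool_pos: [0.5243, -0.2682, 0.1271]
tool_rot: [-3.141, 0.0, 3.141]
wrist_force: [-0.1, -0.3, -1.5]
opening: 0.0323
finger_force: 25.0
```

```bash
python3 -c "
from h import *
s=manip.observe(); print(s['tool_pos'],s['tool_rot'],s['wrist_force'])"
```

```text
[ 0.52434455 -0.26818199  0.12708428] [-3.14134658e+00  3.29904122e-04  3.14146836e+00] [-0.10944373 -0.30948337 -1.48871673]
```

Call:
step_arm(
  motion=[
    [[0,0,0.3,0,3],[0,0,0.15,0,3],[0,0,0.05,0,3],[0,0,0.05,0,3],[0,0,0,0,3]],
  ],
)

```text
time_s: 8.6
tool_pos: [0.5242, -0.2682, 0.1213]
tool_rot: [-3.142, 0.0, 3.141]
wrist_force: [-0.1, 0.6, -2.0]
opening: 0.0329
finger_force: 25.0
```

Call:
step_arm(
  motion=[
    [[0,0,0.05,0,3],[0,0,0,0,3.6],[0,0,0,0,4.2],[0,0,0,0,5.5],[0,0,0,0,6.5],[0,0,0,0,7],[0,0,-1.5,0,7],[0,0,-3,0,7],[0,0,-4,0,7],[0,0,-4,0,7],[0,0,-4,0,7],[-1.0,0,-1,0,7],[0,0,0,0,7]],
  ],
)

```text
time_s: 9.9
tool_pos: [0.535, -0.2684, 0.2975]
tool_rot: [-3.139, 0.003, -3.141]
wrist_force: [-1.0, 0.3, -0.9]
opening: 0.07
finger_force: 0.0
```

```bash
python3 snap.py w4; python3 -c "
from h import *
c=np.load('pics/w4.npy',allow_pickle=True).item()
print('ring px',(proj(c,[[.524,-.268,.004],[.524,-.268,.112]])*1.5).tolist())
p=proj(c,[[.524,-.268,.112]])[0]*1.5; cap(c,p,.112,40)"
```

```text
9.95 [ 0.5343 -0.2681  0.2956] [-3.1413e+00  3.0000e-04 -3.1415e+00] cam at [ 0.46932254 -0.26689527  0.42077816] [285.31442466   0.         258.44205415] -0.06544078007888725
footprint z=0: [[0.305, -0.635], [0.307, 0.089], [1.012, 0.27], [1.016, -0.823]]
ring px [[387.2143282410285, 225.58546418019702], [386.8276164585434, 244.95172111041649]]
centroid [ 516.9 -267.2] circle 511.5 -267.3 dia 60.6 bbox [59.9 56.6]
```

View pics/w4.png

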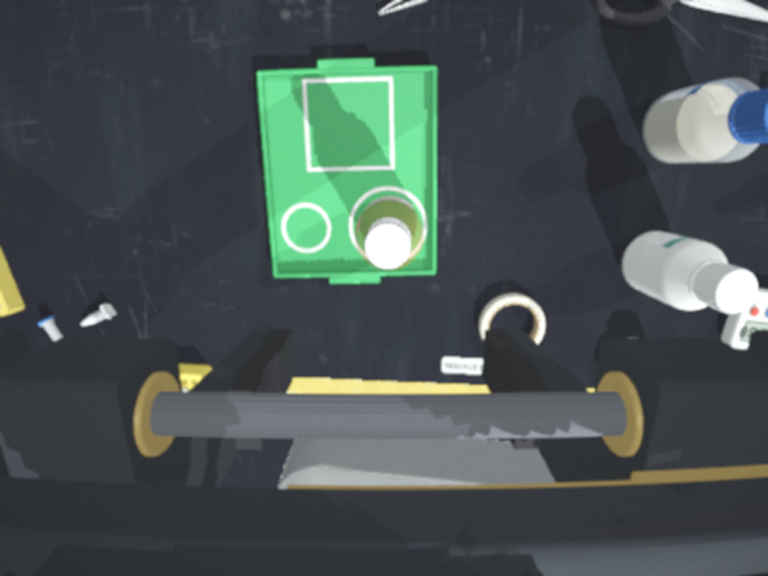

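The amber bottle stands centred: its cap is at (388,245) against a predicted (387,245), and the ring shows evenly round it. The dropper comes next.

Call:
step_arm(
  motion=[
    [[0,2.6,0,0,7],[0,2.6,0,0,7],[0,2.6,0,0,7],[0,2.6,0,0,7],[0,2.6,0,0,7],[0,2.6,0,0,7],[0,2.6,0,0,7],[0,2.6,0,0,7],[0,2.6,0,0,7],[0,2.6,0,0,7],[0,2.6,0,0,7],[0,2.6,0,0,7],[0,2.6,0,0,7],[0,2.6,0,0,7],[0,2.6,0,0,7],[0,2.6,0,0,7],[0,0,0,0,7]],
  ],
)

```text
time_s: 11.65
tool_pos: [0.5334, 0.1498, 0.294]
tool_rot: [3.141, -0.003, -3.139]
wrist_force: [1.0, -0.0, -0.3]
opening: 0.0698
finger_force: 0.0
```

```bash
python3 snap.py w5
```

```text
11.7 [0.5336 0.1484 0.2942] [-3.1412e+00 -2.8000e-03 -3.1398e+00] cam at [0.46854719 0.15078942 0.41778266] [285.31442466   0.         258.44205415] -0.06544078007888725
footprint z=0: [[0.304, -0.214], [0.303, 0.507], [1.0, 0.684], [1.004, -0.393]]
```

View pics/w5.png

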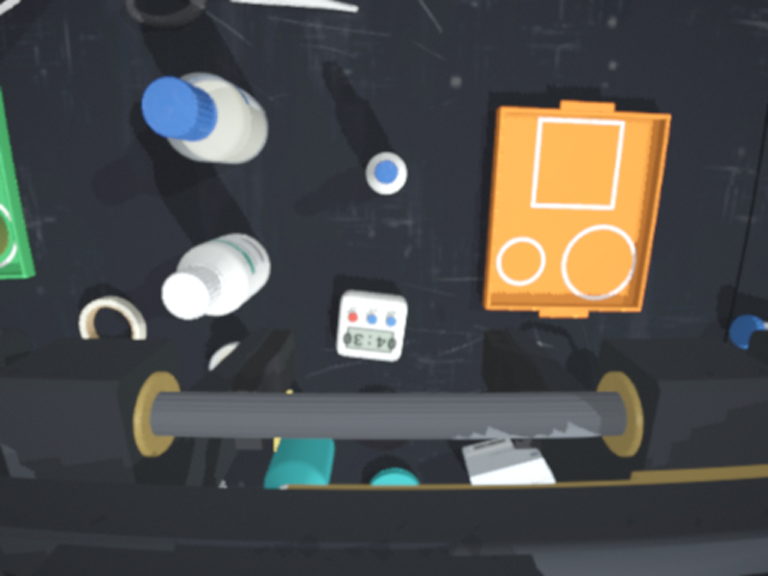

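The view shows the dropper's cap at (386,172), the timer at (372,326), the white bottle's cap at (187,295) and the orange tray at (575,205).

```bash
cat >> h.py <<'E'
def square(c,uv768,z,rad,bright=120):
    V=c["color"].max(2).astype(int); u,v=np.array(uv768)*2/3; yy,xx=np.mgrid[:V.shape[0],:V.shape[1]]
    m=((V>bright)&(np.hypot(xx-u,yy-v)<rad)).astype(np.uint8)
    b=max(blobs(m,10),key=lambda b:b[1][4])[2]; P=ray(c,np.argwhere(b)[:,::-1],z)
    r=cv2.minAreaRect((P*1000).astype(np.float32)); print("square",np.round(r[0],1),np.round(r[1],1),"deg",round(r[2],2))
E
python3 -c "
from h import *
c=np.load('pics/w5.npy',allow_pickle=True).item(); fit(c,'orange'); cap(c,(386,172),.078,15,lambda H,S,V:(H>100)&(H<130)&(S>90)&(V>80))
square(c,(372,326),.017,36)"
```

```text
[([460.5, 330.6], 86, 86), ([556.2, 363.1], 79, 78), ([554.3, 282.8], 50, 50)]
orange yaw deg -1.14 t [507.4 329.8] res [0.2 0.2 0.1] large,small,square [[556.1, 362.9], [554.5, 282.9], [460.4, 330.8]]
centroid [468.8 149.5] circle 468.8 149.5 dia 16.8 bbox [15.8 16.2]
square [618.8 135. ] [67.1 70.8] deg 83.29
```

Call:
step_arm(
  motion=[
    [[1.6,0,0,0,6],[1.6,0.1,0,0,6],[1.6,0,0,0,6],[1.68,0,0,0,6],[0,0,3,0,6],[0,0,3,0,6],[0,0,3,0,6],[0,0,3,0,6],[0,0,3,0,6],[0,0,3,0,6],[0,0,1.6,0,6],[0,0,1,0,6],[0,0,0,0,6],[0,0,0,0,6]],
  ],
)

```text
time_s: 13.1
tool_pos: [0.4698, 0.1484, 0.0902]
tool_rot: [-3.142, 0.0, 3.141]
wrist_force: [-0.2, -0.6, 1.4]
opening: 0.0603
finger_force: 0.0
```

```bash
cat > near.py <<'E'
import sys
from h import *
# python near.py name z dia : where the cap (as disc at z under the TCP) really is
c=eyes.camera("wrist"); s=manip.observe(); print(s["time_s"],np.round(s["tool_pos"],4))
z,d,kind=float(sys.argv[1]),float(sys.argv[2]),sys.argv[3]
p=proj(c,[[*s["tool_pos"][:2],z]])[0]
e=proj(c,[[s["tool_pos"][0],s["tool_pos"][1]+d/2,z]])[0]; print("expected",p*1.5,"halfwidth px",(e[0]-p[0])*1.5)
f={"blue":lambda H,S,V:(H>100)&(H<130)&(S>90)&(V>60),"white":lambda H,S,V:(S<60)&(V>180)}[kind]
cap(c,p*1.5,z,(e[0]-p[0])*1.7,f)
x,y=(p-[110,90]).astype(int); cv2.imwrite(f"pics/{sys.argv[4]}.png",cv2.resize(c["color"][max(y,0):y+180,max(x,0):x+220,::-1],None,fx=2.5,fy=2.5))
E
python3 near.py .078 .02 blue n1
```

```text
13.15 [0.4699 0.1485 0.0905]
expected [384.3557249  364.33212141] halfwidth px 28.851881982995877
centroid [466.4 149.4] circle 466.3 149.7 dia 24.8 bbox [24.7 19.7]
```

Call:
step_arm(
  motion=[
    [[0.1,0.1,0.4,0,6],[0,0,0,0,2],[0,0,0,0,1.5],[0,0,0,0,1.5],[0,0,0,0,1.5],[0,0,0,0,1.5],[0,0,0,0,1.5],[0,0,0,0,1.5],[0,0,-1,0,1.5],[0,0,-2,0,1.5],[0,0,-3,0,1.5],[0,0,-3,0,1.5],[0,0,-3,0,1.5],[0,0,-3,0,1.5],[0,0,-1,0,1.5],[0,0,0,0,1.5]],
  ],
  squeeze=15,
)

```text
time_s: 14.75
tool_pos: [0.4687, 0.1498, 0.2468]
tool_rot: [3.141, 0.003, 3.141]
wrist_force: [-0.2, -0.5, -1.0]
opening: 0.0192
finger_force: 15.0
```

Call:
step_arm(
  motion=[
    [[-0.28,-1.5,0,0,1.5],[-0.28,-2.6,0,0,1.5],[-0.28,-2.6,0,0,1.5],[-0.28,-2.6,0,0,1.5],[-0.28,-2.6,0,0,1.5],[-0.28,-2.6,0,0,1.5],[-0.28,-2.6,0,0,1.5],[-0.28,-2.6,0,0,1.5],[-0.28,-2.6,0,0,1.5],[-0.28,-2.6,0,0,1.5],[-0.28,-2.6,0,0,1.5],[-0.28,-2.6,0,0,1.5],[-0.28,-2.6,0,0,1.5],[-0.28,-2.6,0,0,1.5],[-0.28,-2.6,0,0,1.5],[-0.28,-2.6,0,0,1.5],[-0.28,-2.6,0,0,1.5],[-0.28,-2.6,0,0,1.5],[-0.28,-2.6,0,0,1.5],[-0.38,-1.5,0,0,1.5]],
  ],
)

```text
time_s: 16.75
tool_pos: [0.5248, -0.3498, 0.2432]
tool_rot: [3.139, -0.003, 3.14]
wrist_force: [1.3, 1.5, 0.1]
opening: 0.0189
finger_force: 15.0
```

Call:
step_arm(
  motion=[
    [[0,0,0,0,1.5],[0,0,0,0,1.5],[0,0,0,0,1.5]],
  ],
)

```text
time_s: 17.05
tool_pos: [0.5253, -0.3472, 0.2452]
tool_rot: [3.141, -0.001, -3.141]
wrist_force: [0.4, -0.1, 0.1]
opening: 0.0191
finger_force: 15.0
```

Call:
step_arm(
  motion=[
    [[-0.05,-0.08,2,0,1.5],[0,0,3,0,1.5],[0,0,3,0,1.5],[0,0,3,0,1.5],[0,0,2,0,1.5],[0,0,1.5,0,1.5],[0,0,0.5,0,1.5],[0,0,0,0,1.5],[0,0,0,0,1.5]],
  ],
)

```text
time_s: 17.95
tool_pos: [0.5262, -0.3489, 0.0967]
tool_rot: [-3.141, 0.001, -3.142]
wrist_force: [1.0, 0.2, -1.1]
opening: 0.0186
finger_force: 15.0
```

Call:
step_arm(
  motion=[
    [[0,0.05,0.3,0,1.5],[0,0,0.2,0,1.5],[0,0,0.05,0,1.5],[0,0,0.0,0,1.5],[0,0,0,0,1.5]],
  ],
)

```text
time_s: 18.45
tool_pos: [0.5259, -0.3486, 0.0904]
tool_rot: [-3.141, 0.0, 3.141]
wrist_force: [-0.5, -0.3, -0.1]
opening: 0.0189
finger_force: 15.0
```

Call:
step_arm(
  motion=[
    [[0,0,0,0,2.1],[0,0,0,0,2.5],[0,0,0,0,2.8],[0,0,0,0,3.2],[0,0,0,0,3.2],[0,0,-1,0,3.2],[0,0,-3,0,3.2],[0,0,-4,0,3.2],[0,0,-4,0,6],[0,0,-4,0,8.8],[0,0,-4,0,8.8],[0,0,0,0,8.8]],
  ],
)

```text
time_s: 19.65
tool_pos: [0.5266, -0.3491, 0.2972]
tool_rot: [-3.134, 0.008, 3.142]
wrist_force: [0.2, 0.4, 0.5]
opening: 0.062
finger_force: 0.0
```

```bash
python3 snap.py w6; python3 -c "
from h import *
c=np.load('pics/w6.npy',allow_pickle=True).item()
print((proj(c,[[.524,-.268,.112],[.5258,-.348,.078]])*1.5).tolist())
cap(c,proj(c,[[.5258,-.348,.078]])[0]*1.5,.078,15,lambda H,S,V:(H>100)&(H<130)&(S>90)&(V>80))"
```

```text
19.7 [ 0.5262 -0.3487  0.2937] [-3.1372  0.0045  3.1414] cam at [ 0.46037562 -0.34692413  0.42013647] [285.31442466   0.         258.44205415] -0.06544078007888725
footprint z=0: [[0.298, -0.718], [0.301, 0.004], [1.004, 0.186], [1.016, -0.913]]
[[498.01818050997736, 255.21960823694158], [389.4489947989424, 248.66729590905106]]
centroid [ 525.8 -348.7] circle 526.1 -349.2 dia 18.4 bbox [17.3 17.1]
```

View pics/w6.png

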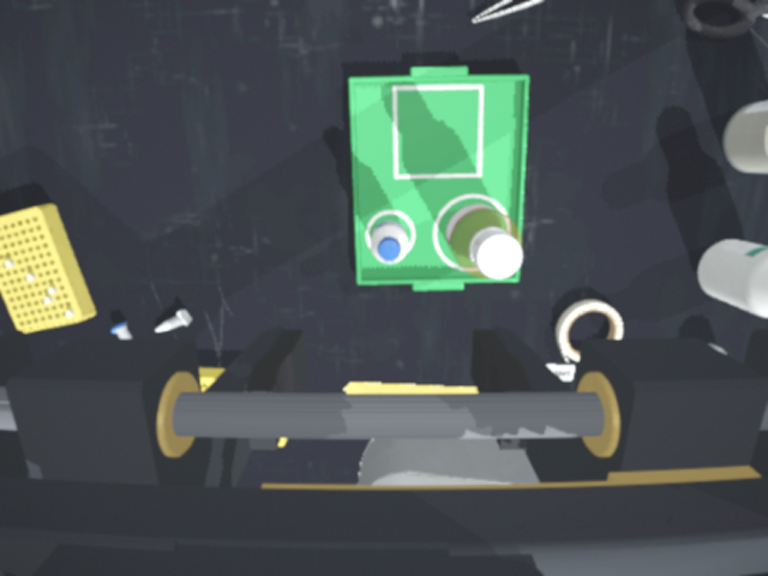

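Call:
step_arm(
  motion=[
    [[-0.5,1.5,0,0,8.8],[-0.5,2.6,0,0,8.8],[-0.5,2.6,0,0,8.8],[-0.5,2.6,0,0,8.8],[-0.5,2.6,0,0,8.8],[-0.5,2.6,0,0,8.8],[-0.5,2.6,0,0,8.8],[-0.5,2.6,0,0,8.8],[-0.5,2.6,0,0,8.8],[-0.5,2.6,0,0,8.8],[-0.5,2.6,0,0,8.8],[-0.5,2.6,0,0,8.8],[-0.5,2.6,0,0,8.8],[-0.5,2.6,0,0,8.8],[-0.5,2.6,0,0,8.8],[-0.5,2.6,0,0,8.8],[-0.5,2.6,0,0,8.8],[-0.5,2.6,0,0,8.8],[-0.4,2.6,0,0,8.8],[0,0,0,0,8.8]],
  ],
)

```text
time_s: 21.7
tool_pos: [0.6191, 0.138, 0.2884]
tool_rot: [3.141, -0.003, -3.138]
wrist_force: [-0.3, -0.2, 0.1]
opening: 0.088
finger_force: 0.0
```

```bash
python3 snap.py w7; python3 -c "
from h import *
c=np.load('pics/w7.npy',allow_pickle=True).item(); fit(c,'orange')
p=proj(c,[[.620,.135,.019]])[0]*1.5; print(p)
for b in (120,160,190): square(c,p,.019,36,b)
p=proj(c,[[.561,.006,.12]])[0]*1.5; print(p); cap(c,p,.12,25)
x,y=(p/1.5).astype(int)"
```

```text
21.75 [0.6192 0.1363 0.2886] [-3.1415e+00 -3.1000e-03 -3.1392e+00] cam at [0.55433541 0.13890293 0.41213088] [285.31442466   0.         258.44205415] -0.06544078007888725
footprint z=0: [[0.392, -0.221], [0.39, 0.49], [1.079, 0.666], [1.083, -0.396]]
[([460.4, 330.6], 86, 85), ([555.6, 363.1], 79, 77), ([554.7, 283.0], 50, 49)]
orange yaw deg -0.84 t [507.3 329.8] res [0.2 0.2 0.1] large,small,square [[555.8, 363.1], [554.6, 283.1], [460.3, 330.5]]
[382.6220986  243.57955602]
square [620.3 134.9] [66.5 67.5] deg 83.24
square [620.4 134.9] [65.3 65.8] deg 83.11
square [620.5 134.8] [64.  64.6] deg 83.27
[190.41031204 181.93426912]
centroid [559.9   8.6] circle 560.1 8.1 dia 47.9 bbox [42.7 46.9]
```

View pics/w7.png

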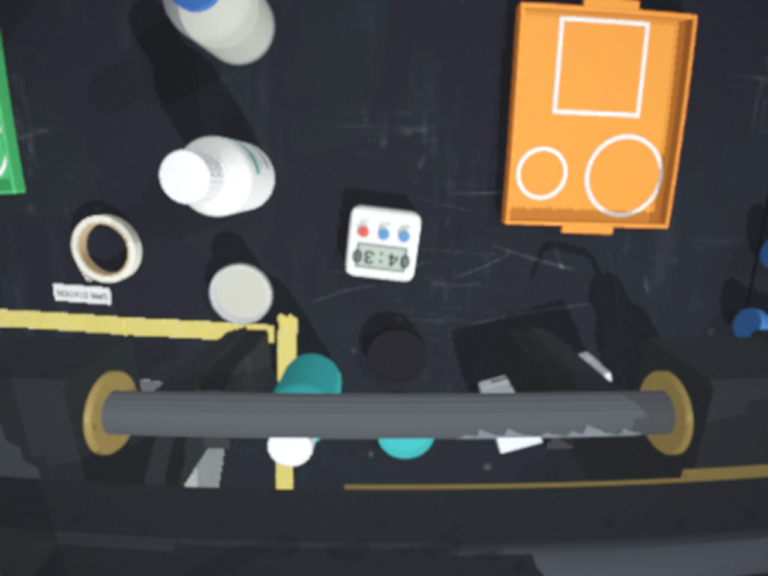

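Both bottles in the green tray stand inside their rings. The timer is at (384,243) with a clear outline, the white bottle's cap at (187,176) and the petri dish at (241,293). I'll grip the timer across its own y.

Call:
step_arm(
  motion=[
    [[-0.12,-0.14,0,0.118,8.8],[0,0,3,0,8.8],[0,0,4,0,8.8],[0,0,4,0,8.8],[0,0,4,0,8.8],[0,0,4,0,8.8],[0,0,3,0,8.8],[0,0,2,0,8.8],[0,0,1,0,8.8],[0,0,0,0,8.8],[0,0,0,0,8.8],[0,0,0,0,8.8]],
  ],
)

```text
time_s: 22.95
tool_pos: [0.6217, 0.1329, 0.0416]
tool_rot: [3.141, 0.002, 3.023]
wrist_force: [1.0, 0.3, -0.6]
opening: 0.0884
finger_force: 0.0
```

Call:
step_arm(
  motion=[
    [[0.1,0.15,1.0,0,8.8],[0,0,0.5,0,8.8],[0,0,0.15,0,8.8],[0,0,0,0,8.8],[0,0,0,0,8.8]],
  ],
)

```text
time_s: 23.45
tool_pos: [0.6205, 0.1347, 0.0238]
tool_rot: [3.142, 0.0, 3.023]
wrist_force: [1.1, -0.6, 0.9]
opening: 0.088
finger_force: 0.0
```

```bash
python3 -c "
from h import *
import time
for i in range(3):
    s=manip.observe(); print(np.round(s['tool_pos'],4),np.round(s['tool_rot'],3),np.round(s['wrist_force'],1)); eyes.camera('wrist')"
```

```text
[0.6205 0.1347 0.0238] [3.142 0.    3.023] [ 1.1 -0.6  0.9]
[0.6206 0.1346 0.0239] [3.142 0.    3.023] [-0.4 -0.   0.3]
[0.6205 0.1346 0.0239] [3.142 0.    3.023] [ 0.3 -0.3  0.3]
```

Call:
step_arm(
  motion=[
    [[0,0,0,0,6],[0,0,0,0,6],[0,0,0,0,6],[0,0,0,0,6],[0,0,0,0,6],[0,0,0,0,6],[0,0,-0.5,0,6],[0,0,-1.5,0,6],[0,0,-3,0,6],[0,0,-4,0,6],[0,0,-4,0,6],[0,0,-3,0,6],[0,0,-1.6,0,6],[0,0,0,0,6]],
  ],
  squeeze=25,
)

```text
time_s: 25.0
tool_pos: [0.621, 0.1348, 0.2025]
tool_rot: [3.141, 0.005, 3.023]
wrist_force: [-0.1, -1.0, -1.0]
opening: 0.0655
finger_force: 25.0
```

Call:
step_arm(
  motion=[
    [[0,0,0,-0.14,6],[1.05,-2.3,0,0,6],[1.05,-2.3,0,0,6],[1.05,-2.3,0,0,6],[1.05,-2.3,0,0,6],[1.05,-2.3,0,0,6],[1.05,-2.3,0,0,6],[1.05,-2.3,0,0,6],[1.05,-2.3,0,0,6],[1.05,-2.3,0,0,6],[1.05,-2.3,0,0,6],[1.05,-2.3,0,0,6],[1.05,-2.3,0,0,6],[1.05,-2.3,0,0,6],[1.05,-2.3,0,0,6],[1.05,-2.3,0,0,6],[1.05,-2.3,0,0,6],[1.05,-2.3,0,0,6],[1.05,-2.3,0,0,6],[1.14,-2.06,0,0,6]],
  ],
)

```text
time_s: 27.0
tool_pos: [0.4287, -0.3049, 0.1985]
tool_rot: [3.14, -0.001, -3.12]
wrist_force: [0.1, -0.1, -0.6]
opening: 0.0657
finger_force: 25.0
```

Call:
step_arm(
  motion=[
    [[0,0,0,0,6],[0,0,0,0,6],[0,0,3,0,6],[0,0,4,0,6],[0,0,4,0,6],[0,0,3,0,6],[0,0,1,0,6],[0,0,0,0,6],[0,0,0,0,6],[0,0,0,0,6]],
  ],
)

```text
time_s: 28.0
tool_pos: [0.4301, -0.3045, 0.0512]
tool_rot: [-3.139, 0.002, -3.12]
wrist_force: [0.2, 0.3, -1.1]
opening: 0.0657
finger_force: 25.0
```

Call:
step_arm(
  motion=[
    [[0,0,1.2,0,6],[0,0,0.7,0,6],[0,0,0.25,0,6],[0,0,0.1,0,6],[0,0,0,0,6],[0,0,0,0,6]],
  ],
)

```text
time_s: 28.6
tool_pos: [0.4292, -0.3039, 0.0277]
tool_rot: [3.141, -0.001, -3.12]
wrist_force: [-2.3, 3.2, 9.3]
opening: 0.0658
finger_force: 25.0
```

Call:
step_arm(
  motion=[
    [[0,0,-0.05,0,6.8],[0,0,0,0,7.2],[0,0,0,0,7.8],[0,0,0,0,8.4],[0,0,-1,0,8.4],[0,0,-3,0,8.4],[0,0,-4,0,8.4],[0,0,-5,0,8.4],[0,0,-5,0,8.4],[0,0,-5,0,8.4],[0,0,-3,0,8.4],[-2,0,0,0,8.4],[-2,0,0,0,8.4],[0,0,0,0,8.4],[0,0,0,0,8.4]],
  ],
)

```text
time_s: 30.1
tool_pos: [0.4691, -0.3031, 0.2878]
tool_rot: [3.141, -0.001, -3.119]
wrist_force: [-0.3, -0.7, 0.1]
opening: 0.0838
finger_force: 0.0
```

```bash
python3 snap.py w8; python3 -c "
from h import *
c=np.load('pics/w8.npy',allow_pickle=True).item()
p=proj(c,[[.4298,-.3041,.023]])[0]*1.5; print(p)
im=c['color']; H,S,V=[a.astype(int) for a in cv2.split(cv2.cvtColor(im,cv2.COLOR_RGB2HSV))]
u,v=p/1.5
yy,xx=np.mgrid[:384,:512]; m=(S<70)&(V>150)&(np.hypot(xx-u,yy-v)<55)
for ce,s,l in blobs(m,40):
    P=ray(c,np.argwhere(l)[:,::-1],.023); r=cv2.minAreaRect((P*1000).astype(np.float32)); print(s[4],np.round(r[0],1),np.round(r[1],1),r[2])
    P=ray(c,np.argwhere(l)[:,::-1],.004); r=cv2.minAreaRect((P*1000).astype(np.float32)); print('  floor',np.round(r[0],1),np.round(r[1],1),r[2])
cap(c,proj(c,[[.5258,-.348,.078]])[0]*1.5,.078,15,lambda H,S,V:(H>100)&(H<130)&(S>90)&(V>80))"
```

```text
30.15 [ 0.4688 -0.3032  0.2878] [ 3.1413e+00 -5.0000e-04 -3.1198e+00] cam at [ 0.40391059 -0.30334735  0.41138013] [285.31442466   0.         258.44205415] -0.06544078007888725
footprint z=0: [[0.25, -0.665], [0.235, 0.044], [0.92, 0.234], [0.944, -0.83]]
[385.74110182 199.25848268]
2929 [ 428.2 -303.9] [79.6 80.6] 1.2834285497665405
  floor [ 429.4 -303.9] [83.5 84.5] 1.2841825485229492
139 [ 490.3 -280.4] [13.4 52.2] 20.811113357543945
  floor [ 494.5 -279.3] [14.  54.7] 20.811100006103516
73 [ 497.3 -276.8] [ 6.4 30.1] 20.305503845214844
  floor [ 501.9 -275.5] [ 6.7 31.6] 20.3055362701416
centroid [ 525.3 -348.1] circle 525.1 -348.4 dia 22.2 bbox [21.2 17.5]
```

View pics/w8.png

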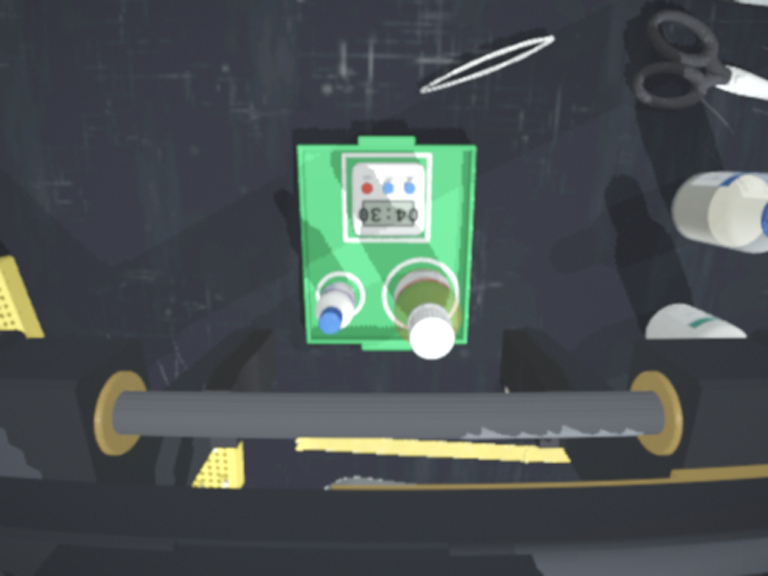

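```bash
python3 -c "
from h import *
c=np.load('pics/w8.npy',allow_pickle=True).item(); im=c['color'].astype(int)
rb=im[...,0]
print('R rows118-122', rb[116:124,222:296].mean(0).round().astype(int).tolist())
print('R cols 270-276', rb[96:170,262:267].mean(1).round().astype(int).tolist())
print(ray(c,[[226+0,120],[290,120]],.004), ray(c,[[234,120],[284,120]],.023))"
```

```text
R rows118-122 [111, 106, 101, 94, 92, 124, 182, 203, 175, 119, 89, 99, 147, 190, 206, 210, 210, 210, 208, 205, 198, 195, 195, 196, 199, 202, 206, 210, 217, 228, 235, 246, 248, 237, 218, 205, 199, 201, 213, 231, 250, 255, 255, 255, 255, 255, 254, 241, 221, 206, 196, 199, 213, 233, 250, 255, 255, 255, 255, 255, 252, 207, 203, 248, 254, 210, 141, 115, 114, 114, 114, 114, 114, 114]
R cols 270-276 [114, 111, 110, 105, 95, 127, 186, 206, 178, 121, 91, 105, 160, 213, 246, 255, 255, 255, 255, 255, 255, 255, 254, 255, 255, 255, 254, 249, 245, 245, 246, 249, 253, 255, 255, 255, 252, 217, 189, 205, 212, 206, 184, 151, 123, 114, 122, 130, 130, 127, 130, 146, 161, 161, 165, 202, 227, 232, 231, 221, 193, 147, 154, 201, 212, 175, 116, 93, 92, 92, 92, 92, 92, 92]
[[ 0.41424208 -0.34797542]
 [ 0.41227574 -0.25870139]] [[ 0.41355811 -0.3352449 ]
 [ 0.41208677 -0.26877263]]
```

Call:
step_arm(
  motion=[
    [[0,0,0,0.022,7],[-0.7,2.4,0,0,7],[-0.7,2.4,0,0,7],[-0.7,2.4,0,0,7],[-0.7,2.4,0,0,7],[-0.7,2.4,0,0,7],[-0.7,2.4,0,0,7],[-0.7,2.4,0,0,7],[-0.7,2.4,0,0,7],[-0.7,2.4,0,0,7],[-0.7,2.4,0,0,7],[-0.7,2.4,0,0,7],[-0.7,2.4,0,0,7],[-0.6,2.0,0,0,7],[0,0,3,0,7],[0,0,3,0,7],[0,0,3,0,7],[0,0,3,0,7],[0,0,2,0,7],[0,0,0,0,7]],
  ],
)

```text
time_s: 32.15
tool_pos: [0.5581, 0.0045, 0.1456]
tool_rot: [3.141, -0.005, 3.14]
wrist_force: [0.3, -0.6, 0.8]
opening: 0.0698
finger_force: 0.0
```

```bash
python3 near.py .12 .036 white n2
```

```text
32.2 [0.559  0.0044 0.1474]
expected [383.91017832 350.85581372] halfwidth px 47.694075104705206
centroid [549.8   3.8] circle 550.3 4.4 dia 49.3 bbox [46.4 44.3]
```

View pics/n2.png

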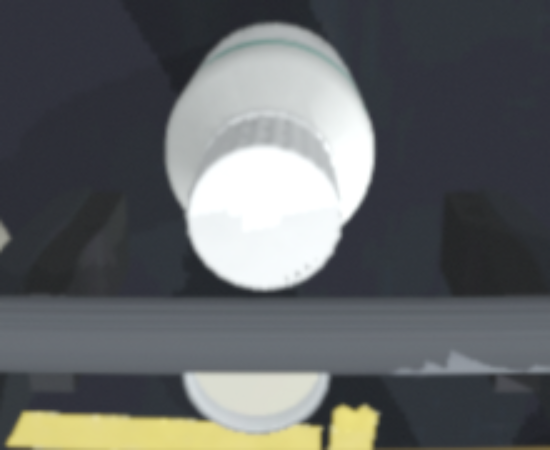

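The cap top in the crop is centred at (265,217), so the bottle sits about 2.3 mm nearer in x and 2.8 mm lower in y than the TCP. I'll correct that and grip.

Call:
step_arm(
  motion=[
    [[0.23,-0.28,1,0,7],[0,0,1.3,0,7],[0,0,0.2,0,7],[0,0,0,0,7],[0,0,0,0,3.2],[0,0,0,0,3.2],[0,0,0,0,3.2],[0,0,0,0,3.2],[0,0,0,0,3.2],[0,0,0,0,3.2],[0,0,0,0,3.2]],
  ],
  squeeze=28,
)

```text
time_s: 33.3
tool_pos: [0.5574, 0.0017, 0.1229]
tool_rot: [-3.141, 0.0, 3.141]
wrist_force: [-0.6, -1.2, 2.2]
opening: 0.0353
finger_force: 28.0
```

Call:
step_arm(
  motion=[
    [[0,0,-0.5,0,3.2],[0,0,-1.5,0,3.2],[0,0,-3,0,3.2],[0,0,-2,0,3.2],[0,1.0,0,0,3.2],[0,2.3,0,0,3.2],[0,2.3,0,0,3.2],[0,2.3,0,0,3.2],[0,2.3,0,0,3.2],[0,2.3,0,0,3.2],[0,2.3,0,0,3.2],[0,2.3,0,0,3.2],[0,2.3,0,0,3.2],[0,2.3,0,0,3.2],[0,2.3,0,0,3.2],[0,2.3,0,0,3.2],[0,2.3,0,0,3.2],[0,2.3,0,0,3.2],[0,2.3,0,0,3.2],[0,2.3,0,0,3.2]],
  ],
)

```text
time_s: 35.3
tool_pos: [0.5563, 0.3584, 0.1907]
tool_rot: [-3.141, -0.003, -3.141]
wrist_force: [0.4, 0.4, -2.9]
opening: 0.035
finger_force: 28.0
```

Call:
step_arm(
  motion=[
    [[0,0.66,0,0,3.2],[0,0,0,0,3.2],[0,0,0,0,3.2],[0,0,2,0,3.2],[0,0,2,0,3.2],[0,0,1.5,0,3.2],[0,0,0.5,0,3.2],[0,0,0,0,3.2],[0,0,0,0,3.2],[0,0,0,0,3.2]],
  ],
)

```text
time_s: 36.3
tool_pos: [0.5578, 0.3634, 0.1338]
tool_rot: [3.141, 0.002, 3.141]
wrist_force: [-0.4, -0.8, -3.1]
opening: 0.035
finger_force: 28.0
```

Call:
step_arm(
  motion=[
    [[0.12,0,0.4,0,3.2],[0,0,0.2,0,3.2],[0,0,0.1,0,3.2],[0,0,0.03,0,3.2],[0,0,0,0,3.2],[0,0,0,0,3.2]],
  ],
)

```text
time_s: 36.9
tool_pos: [0.5566, 0.3635, 0.1269]
tool_rot: [3.141, 0.002, 3.141]
wrist_force: [-1.3, -1.3, 5.9]
opening: 0.0352
finger_force: 28.0
```

Call:
step_arm(
  motion=[
    [[0,0,0,0,3.8],[0,0,0,0,4.4],[0,0,0,0,5.5],[0,0,0,0,6.5],[0,0,0,0,7],[0,0,-1.5,0,7],[0,0,-3,0,7],[0,0,-4,0,7],[0,0,-4,0,7],[0,0,-3,0,7],[0,0,0,0,7],[0,0,0,0,7]],
  ],
)

```text
time_s: 38.1
tool_pos: [0.5561, 0.3634, 0.2801]
tool_rot: [3.142, -0.0, 3.141]
wrist_force: [0.1, -0.0, -1.5]
opening: 0.0701
finger_force: 0.0
```

```bash
python3 snap.py w9; python3 -c "
from h import *
c=np.load('pics/w9.npy',allow_pickle=True).item()
print((proj(c,[[.556,.363,.12],[.556,.381,.12],[.556,.345,.12],[.556,.363,.004]])*1.5).tolist())"
```

```text
38.15 [0.5559 0.3633 0.279 ] [-3.1408e+00 -2.0000e-03  3.1413e+00] cam at [0.49082692 0.36464086 0.40367157] [285.31442466   0.         258.44205415] -0.06544078007888725
footprint z=0: [[0.332, 0.013], [0.333, 0.709], [1.01, 0.88], [1.01, -0.165]]
[[384.96527931181447, 268.014731329505], [411.4389795470663, 268.00178209526194], [358.4935205588847, 268.03476191794954], [385.62097109142326, 240.44329316637874]]
```

View pics/w9.png

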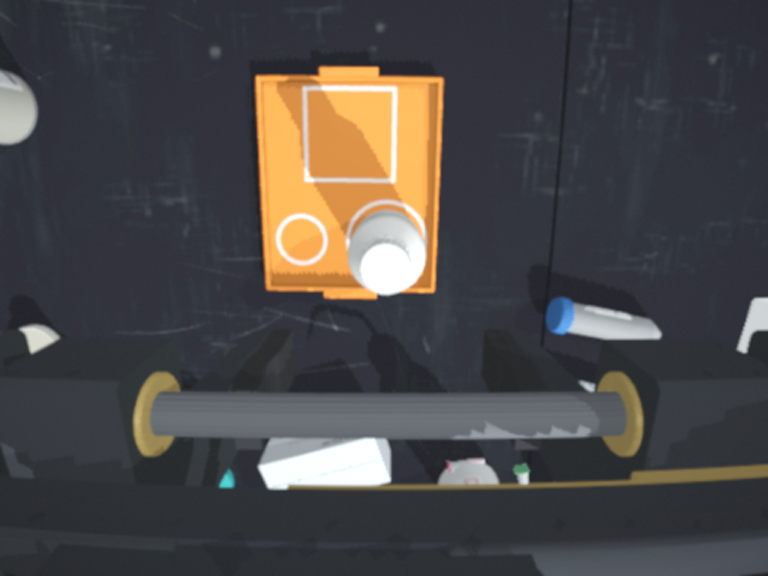

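The white bottle's cap is at (386,268) against a predicted (385,268), so it is centred. The petri dish is next.

```bash
python3 -c "
from h import *
c=np.load('pics/w7.npy',allow_pickle=True).item()
print('petri',ray(c,np.array([[241,293],[209,293],[273,293],[241,262],[241,325]])/1.5,.010)*1000)
print('turq base',ray(c,np.array([[312,365]])/1.5,.06)*1000)
c=np.load('pics/w2.npy',allow_pickle=True).item()
print('centrifuge front',ray(c,np.array([[275,440],[550,455]])/1.5,0.0)*1000,ray(c,np.array([[550,455]])/1.5,0.1)*1000)
print('petri',ray(c,np.array([[608,363]])/1.5,.010)*1000)"
```

```text
petri [[670.81102118  -4.5837875 ]
 [670.95059882 -36.77355329]
 [670.68173996  27.26979511]
 [639.6319653   -1.98606822]
 [704.3030236   -7.48476317]]
turq base [[723.52017952  71.89666259]]
centrifuge front [[ 767.69583469 -367.02361957]
 [ 790.07868973  -50.56166873]] [[714.01749053 -95.43436912]]
petri [[669.04200588  -4.44666671]]
```

```bash
python3 -c "
from h import *
c=eyes.camera('scene')
print('scene centrifuge base',ray(c,np.array([[450,268],[520,300],[585,325]])*.64,0.0)*1000)
print('turq base',ray(c,np.array([[391,262]])*.64,0.0)*1000,'petri',ray(c,np.array([[402,293]])*.64,0.01)*1000)
c=eyes.camera('top')
print('top centrifuge edge',ray(c,np.array([[430,238],[500,255],[590,265]])*.64,0.0)*1000)
cv2.imwrite('pics/s2.png',cv2.resize(c['color'][:,:,::-1],(800,600)))"
```

```text
scene centrifuge base [[ 779.44451804  -62.20387911]
 [ 758.15400124 -213.91018042]
 [ 751.20378801 -340.17425307]]
turq base [[743.94727821  49.71274008]] petri [[669.08554091 -11.83628831]]
top centrifuge edge [[ 795.96064378  -56.18190643]
 [ 763.48358718 -212.14458347]
 [ 748.49471512 -415.17435639]]
```

Call:
step_arm(
  motion=[
    [[-0.7,-2.3,0,0,8.8],[-0.7,-2.3,0,0,8.8],[-0.7,-2.3,0,0,8.8],[-0.7,-2.3,0,0,8.8],[-0.7,-2.3,0,0,8.8],[-0.7,-2.3,0,0,8.8],[-0.7,-2.3,0,0,8.8],[-0.7,-2.3,0,0,8.8],[-0.7,-2.3,0,0,8.8],[-0.7,-2.3,0,0,8.8],[-0.7,-2.3,0,0,8.8],[-0.7,-2.3,0,0,8.8],[-0.7,-2.3,0,0,8.8],[-0.7,-2.3,0,0,8.8],[-0.7,-2.3,0,0,8.8],[-0.9,-2.3,0,0,8.8],[0,0,4,0,8.8],[0,0,4,0,8.8],[0,0,0,0,8.8],[0,0,0,0,8.8]],
  ],
)

```text
time_s: 40.25
tool_pos: [0.6701, -0.0045, 0.2006]
tool_rot: [3.141, -0.001, 3.141]
wrist_force: [-0.5, 0.3, 0.6]
opening: 0.0877
finger_force: 0.0
```

```bash
python3 snap.py w10; python3 -c "
from h import *
c=np.load('pics/w10.npy',allow_pickle=True).item()
p=proj(c,[[.6705,-.0045,.012]])[0]; print(p)
cap(c,p*1.5,.012,50,lambda H,S,V:(V>110)&(S<90))
x,y=(p-[120,90]).astype(int); print(x,y); cv2.imwrite('pics/n3.png',cv2.resize(c['color'][y:y+180,x:x+240,::-1],None,fx=2.5,fy=2.5))"
```

```text
40.3 [ 0.6707 -0.0046  0.2021] [-3.1412e+00  1.9000e-03  3.1414e+00] cam at [ 0.60504794 -0.00335481  0.32419108] [285.31442466   0.         258.44205415] -0.06544078007888725
footprint z=0: [[0.477, -0.286], [0.478, 0.273], [1.021, 0.41], [1.021, -0.427]]
[257.17046102 173.54931928]
centroid [671.6  -6. ] circle 672.9 -4.6 dia 65.0 bbox [62.9 60.6]
137 83
```

View pics/n3.png

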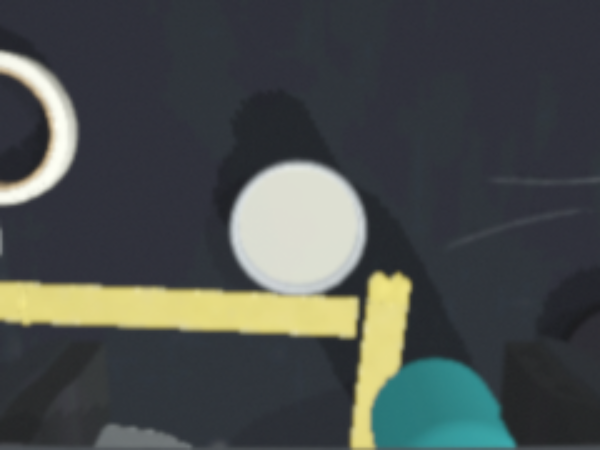

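The petri dish is centred at (298,227) in the crop, 1 mm from where I expected it. The turquoise bottle and the tape roll are well clear of the gripper.

Call:
step_arm(
  motion=[
    [[0,-0.1,3,0,8.8],[0,0,4,0,8.8],[0,0,4,0,8.8],[0,0,3,0,8.8],[0,0,2,0,8.8],[0,0,1,0,8.8],[0,0,0,0,8.8],[0,0,0,0,8.8],[0,0,0,0,8.8]],
  ],
)

```text
time_s: 41.2
tool_pos: [0.6709, -0.0057, 0.0323]
tool_rot: [-3.141, 0.003, 3.141]
wrist_force: [-0.8, 0.6, -0.2]
opening: 0.0876
finger_force: 0.0
```

Grip at a TCP height of about 0.0242, then lift.

Call:
step_arm(
  motion=[
    [[0,0,0.6,0,8.8],[0,0,0.2,0,8.8],[0,0,0,0,8.8],[0,0,0,0,5.6],[0,0,0,0,5.6],[0,0,0,0,5.6],[0,0,0,0,5.6],[0,0,0,0,5.6],[0,0,0,0,5.6],[0,0,0,0,5.6]],
  ],
  squeeze=12,
)

```text
time_s: 42.2
tool_pos: [0.6701, -0.0056, 0.0225]
tool_rot: [-3.142, 0.0, 3.141]
wrist_force: [0.1, 0.4, 2.8]
opening: 0.0565
finger_force: 12.2
```

Call:
step_arm(
  motion=[
    [[0,0,-0.5,0,5.6],[0,0,-2,0,5.6],[0,0,-4,0,5.6],[0,0,-4,0,5.6],[0,0,-4,0,5.6],[0,0,-3,0,5.6],[0,0,0,0,5.6]],
  ],
)

```text
time_s: 42.9
tool_pos: [0.6712, -0.0057, 0.2026]
tool_rot: [-3.14, 0.008, 3.141]
wrist_force: [-0.4, -0.6, 0.1]
opening: 0.0564
finger_force: 12.0
```

Run:
```python
from h import *
c=eyes.camera("wrist"); s=manip.observe(); print(s["tool_pos"],s["opening"],s["finger_force"])
p=proj(c,[[*s["tool_pos"][:2],s["tool_pos"][2]-.012]])[0]; print(p*1.5)
cv2.imwrite("pics/n4.png",cv2.resize(c["color"][150:340,130:380,::-1],None,fx=2.5,fy=2.5))
```

```text
[ 0.67043426 -0.0056563   0.19952778] 0.056476234959359 12.000005670788596
[384.38808249 357.9414392 ]
```

View pics/n4.png

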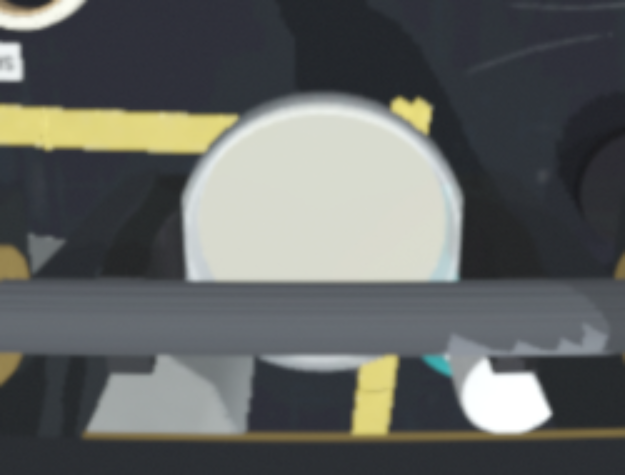

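The dish is held level between the pads. I'll carry it to the orange square.

Call:
step_arm(
  motion=[
    [[0.6,1.0,0,0,5.6],[1.3,2.1,0,0,5.6],[1.3,2.1,0,0,5.6],[1.3,2.1,0,0,5.6],[1.3,2.1,0,0,5.6],[1.3,2.1,0,0,5.6],[1.3,2.1,0,0,5.6],[1.3,2.1,0,0,5.6],[1.3,2.1,0,0,5.6],[1.3,2.1,0,0,5.6],[1.3,2.1,0,0,5.6],[1.3,2.1,0,0,5.6],[1.3,2.1,0,0,5.6],[1.3,2.1,0,0,5.6],[1.3,2.1,0,0,5.6],[1.3,2.1,0,0,5.6],[0.9,1.1,0,0,5.6],[0,0,0,0,5.6],[0,0,0,0,5.6],[0,0,0,0,5.6]],
  ],
)

```text
time_s: 44.95
tool_pos: [0.4606, 0.3297, 0.1972]
tool_rot: [-3.141, -0.0, 3.14]
wrist_force: [-0.7, -0.2, 0.8]
opening: 0.0564
finger_force: 12.0
```

Call:
step_arm(
  motion=[
    [[0,0,3,0,5.6],[0,0,4,0,5.6],[0,0,4,0,5.6],[0,0,3,0,5.6],[0,0,1,0,5.6],[0,0,0,0,5.6],[0,0,0,0,5.6],[0,0,0,0,5.6]],
  ],
)

```text
time_s: 45.75
tool_pos: [0.461, 0.3307, 0.0491]
tool_rot: [3.14, 0.003, 3.141]
wrist_force: [-0.4, 0.1, -0.8]
opening: 0.0564
finger_force: 12.0
```

Call:
step_arm(
  motion=[
    [[0,0,1.2,0,5.6],[0,0,0.7,0,5.6],[0,0,0.2,0,5.6],[0,0,0,0,5.6],[0,0,0,0,5.6],[0,0,0,0,5.6]],
  ],
)

```text
time_s: 46.35
tool_pos: [0.4599, 0.3304, 0.0264]
tool_rot: [-3.141, -0.001, 3.141]
wrist_force: [-2.6, -2.2, 5.0]
opening: 0.0566
finger_force: 14.6
```

Contact. I'll release, rise and check numerically.

Call:
step_arm(
  motion=[
    [[0,0,-0.05,0,5.9],[0,0,0,0,6.3],[0,0,0,0,7],[0,0,0,0,7.8],[0,0,0,0,8.2],[0,0,-1,0,8.2],[0,0,-3,0,8.2],[0,0,-4,0,8.2],[0,0,-5,0,8.2],[0,0,-5,0,8.2],[0,0,-5,0,8.2],[0,0,-3,0,8.2],[-2,0,0,0,8.2],[-2,0,0,0,8.2],[0,0,0,0,8.2],[0,0,0,0,8.2],[0,0,0,0,8.2]],
  ],
)

```text
time_s: 48.05
tool_pos: [0.4993, 0.3305, 0.2872]
tool_rot: [-3.142, -0.0, -3.142]
wrist_force: [-0.2, -0.2, -0.8]
opening: 0.0815
finger_force: 0.0
```

```bash
python3 snap.py w11; python3 -c "
from h import *
c=np.load('pics/w11.npy',allow_pickle=True).item(); im=c['color']; H,S,V=[a.astype(int) for a in cv2.split(cv2.cvtColor(im,cv2.COLOR_RGB2HSV))]
u,v=proj(c,[[.4603,.3307,.016]])[0]; print(u,v)
yy,xx=np.mgrid[:384,:512]; m=(S<115)&(V>120)&(np.hypot(xx-u,yy-v)<50)
for ce,s,l in blobs(m,40):
    P=ray(c,np.argwhere(l)[:,::-1],.016); q=ray(c,np.argwhere(l)[:,::-1],.004); r=cv2.minAreaRect((q*1000).astype(np.float32))
    print(s[4],'z16 mean',np.round(P.mean(0)*1000,1),'ptp',np.round(np.ptp(P,axis=0)*1000,1),'floor rect',np.round(r[0],1),np.round(r[1],1))
print(np.c_[S[int(v),int(u)-36:int(u)+37],V[int(v),int(u)-36:int(u)+37]].T.tolist())
cap(c,proj(c,[[.556,.363,.12]])[0]*1.5,.12,18)"
```

```text
48.1 [0.4993 0.3306 0.2872] [-3.1416e+00 -2.0000e-04 -3.1415e+00] cam at [0.43410902 0.33171836 0.41072391] [285.31442466   0.         258.44205415] -0.06544078007888725
footprint z=0: [[0.273, -0.027], [0.273, 0.682], [0.961, 0.856], [0.962, -0.206]]
257.4904770859043 132.71406839803174
919 z16 mean [459.1 331.8] ptp [82.3 82.6] floor rect [460.4 331.4] [84.4 84.6]
1630 z16 mean [461.4 331.7] ptp [60.8 60.3] floor rect [462.7 331.4] [62.1 62.7]
110 z16 mean [520.3 351.9] ptp [14.5 39.5] floor rect [523.  352.3] [ 9.  42.9]
[[159, 159, 160, 159, 164, 170, 156, 88, 21, 16, 90, 166, 177, 176, 165, 103, 42, 21, 15, 14, 14, 14, 14, 14, 14, 14, 14, 14, 14, 13, 13, 12, 12, 12, 12, 12, 12, 12, 12, 12, 12, 12, 12, 12, 12, 12, 12, 12, 12, 12, 12, 12, 12, 12, 12, 12, 16, 32, 30, 58, 120, 156, 133, 58, 3, 0, 56, 137, 158, 160, 160, 159, 159], [255, 255, 255, 255, 255, 238, 223, 218, 207, 201, 198, 198, 197, 197, 199, 208, 230, 246, 241, 233, 231, 231, 231, 231, 231, 231, 231, 231, 231, 231, 231, 231, 231, 231, 231, 231, 231, 231, 231, 231, 231, 231, 231, 231, 231, 231, 231, 231, 231, 231, 231, 231, 231, 231, 231, 231, 233, 250, 255, 255, 255, 255, 255, 255, 255, 255, 255, 255, 255, 255, 255, 255, 255]]
centroid [556.1 363.5] circle 555.4 362.9 dia 39.4 bbox [35.5 38.4]
```

The petri dish is within about 1 mm of the square's centre, and the other items were checked after placing. I'm handing the job in.

```bash
python3 -c "
from bench import manip
print(manip.close_job())"
```

```text
the job is handed in; nothing more can be done
None
```

Both kits are made up and handed in at about 48 s: every item measured within about 2 mm of its mark's centre. The orange small ring is empty, and I did not touch the blue-capped bottle, the tape roll or the look-alikes.

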